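Stop the shaker and pinch the slide cassette out of its dock

ROBOT

A 7-joint arm with a two-finger parallel gripper is mounted at the origin on the work surface. World frame = base frame: x ahead of the robot, y to its left, z up, the work surface at z = 0. Lengths are in m, angles in rad, forces in N, time in s.
With the tool pointing down it reaches from about 0.4 to 0.85 m from the base axis. Payload 10.4 kg.
Tool frame: the origin (TCP) lies midway between the tips of the shut fingers; the grasp point (between the pads) lies 19 mm behind it; y points along the fingers, x is the direction in which the jaws open and shut, and the axes are right-handed (so a half turn about y gives the same grasp; the last joint's range is limited). The gripper opens to 87 mm and grips with 3 to 60 N. Pads are 19 mm wide; open, the fingers measure 117 mm over their backs; the gripper's body (75 mm by 190 mm) begins 51 mm behind the grasp point.
Start: joints at [1.149, 0.332, -0.065, 1.46, 0.022, 1.35, -0.088], TCP at [0.243, -0.576, 0.192] pointing down, gripper open.
Joint ranges: [-2.6, 2.6], [-0.5, 2.12], [-1.47, 1.34], [0.16, 2.42], [-1.27, 4.41], [0.06, 2.06], [-2.6, 2.6]. Speed limits (rad/s): [2.22, 2.22, 2.79, 2.79, 3.14, 3.14, 3.14].

INTERFACE

Orientations are given as a unit quaternion [x, y, z, w].
In Python, from bench import * gives the robot as it stands.
- The arm moves only by the tool jog_arm, never from a script. Its argument "commands" is a list of rows, each an object with "translation": the shift along the world's x, y, z in mm, a list of three; "twist": the turn about the world's z in rad. A call has 1 to 20 rows; each row shifts and turns the commanded pose from where the row before left it; what a row does not reach is not made up. A row lasts 1/10 s, in which the tool goes at most 50 mm and 8.59 degrees, less where a joint would pass 70% of its speed; a pose out of reach is approached as far as the arm can. A call is refused whole if a number of a shift passes 50 or a number of a turn 0.15, either way. A call with a gripper value outside its range is refused whole. "grip" is the closure, from 0 (fully open) to 1 (shut), set as the call begins (left out, the last holds). The fingers move at their own pace and stop on an object; "grip_force" is the grip in N (left out, the last holds). Time passes only in rows, so rows that do not move let the fingers close. It gives the time, the measured TCP pose, the force and the opening at its end, in the units of the state.
- read_state(): the state, without advancing time (a new reading comes with each control period).
- camera(name): name is "scene" or "top" or "wrist"; returns a dict with "img" (400x640x3 uint8, red, green, blue), "fx", "fy", "cx", "cy" (pixels), "cam_to_world" (4x4, takes a point from camera to world coordinates). Camera axes: x right, y down, z forward; pixel columns grow to the right and rows downward; lengths in m; the calibration is good to about 2 mm. A picture is of the moment at which its call begins. There is no depth.
- close_job(): hands the job in, once; it reports no verdict.
The state is a dict: "time": time; "joint_positions": joint angles; "joint_vel": joint speeds; "joint_torque": joint torques, N m; "ee_pos": TCP position; "eef_rot": TCP orientation; "ft_force": force on the tool from outside, world axes, zero at the start; "torque": the same for the moment, N m; "width": finger opening in m.
Only numpy, scipy, OpenCV 4.12 (cv2) and the standard library are available. Lean on these libraries where they do the work, as an engineer would, in place of code of your own. Each camera call takes 0.05 s, during which the arm holds its last target.

TASK

The shaker has paused: press its red stop button fully down and let it spring back, so that it cannot start again. Then pinch the two green side catches of the yellow slide cassette together, lift the cassette straight out of its dock and finish holding it level and still, catches still pinched, about ten centimetres above the dock. Leave the blue cassette and the other things on the bench where they are.

Things in the scene. Friction and masses are not known exactly. Their poses are not given: they have to be found in the camera images.
- shaker: orbital shaker, fixed on the bench: white base 300 mm (x) by 290 mm (y); low console (top 58 mm above the bench) along its -x edge, black platform 210 x 280 mm (top 80 mm above the bench) over the rest, centred at x = +30 mm. Origin on the bench. Red stop button on the console at x = -118, y = +75 mm; the grey knob and blank display are not needed.
- stop_top (a point): centre of the top face of the red stop button: round cap 26 mm across in a grey collar 42 mm across, its top 6 mm above the collar and 76 mm above the bench at rest. Pressed straight down, 6 mm of travel, 1.5 N at first and about 5 N fully down; it springs back by itself.
- stop (a joint): travel of the red stop button in m: 0 released, 0.006 fully down
- dock: two-bay cassette dock, fixed on the platform: aluminium plate 100 mm (x) by 225 mm (y), 6 mm thick; origin at the centre of its underside. Bay centres at y = -56 and +56 mm; cassettes stand on the plate, axes parallel to the dock's, with 1 mm of play. White keepers with inward lips at each bay's -x and +x side reach 44 mm from the bay's centre, tops 21 mm above the dock's origin.
- yellow: yellow slide cassette to take out, in either bay; loose, 0.13 to 0.24 kg. Open tray 40 mm (x) by 90 mm (y), end walls 42 mm high, five upright glass slides with orange ends fixed in it. Origin: centre of its underside, z up. Two green spring catches on its -x and +x sides: upright tabs 28 mm wide (y), 5 to 54 mm above the underside. Pinch along x.
- yellow_grip (a point): point midway between the yellow cassette's two catch tabs, 42 mm above its underside: the height to pinch at. The tabs' outer faces are 58 mm apart at rest, 48 mm when both are fully in. Their outsides are free from 15 mm above the underside (the keepers' top) upward.
- yellow_front (a joint): how far the yellow cassette's -x catch is pinched in, m: 0 at rest, 0.005 fully in (spring: 2 N at first, 6 N fully in). An outward barb at its foot sits under the dock's lip and bars lifting until the catch is in by about 3.5 mm; both must be in.
- yellow_back (a joint): the same for its +x catch
- blue: blue slide cassette in the dock's other bay, same make and size as the yellow one. Leave it. Origin: centre of its underside.
- tipbox: red pipette-tip box with cream tips, 85 by 115 mm, 69 mm high, loose on the bench beside the shaker; origin under its centre. Leave it.
- beaker: glass beaker, 66 mm across, 85 mm high, loose on the bench beside the shaker; origin under its centre. Leave it.
- dishes: stack of two closed clear dishes, 90 mm across, 29 mm high, loose on the bench beside the shaker; origin under its centre. Leave it.
Not all that is in view belongs to the job. Of the things that look like the yellow, the largest one is meant.

How it is judged:
By the outcome, as a careful person would: the job done as asked, in the order asked, and still so for the second after the job is handed in, while the arm keeps its last pose, push and grip.
It also fails if it takes over 42 s, if anything falls off the work surface, if the arm or the gripper's body presses on something with over 40 N, if the wrist force passes 120 N, or if a joint passes its speed limit or range.

## Working session

There is one attempt and no reset: what is moved stays moved. The work goes in short steps, Python scripts to look and compute and a tool call to move; the robot and the scene stay as the last step left them, time stands still between calls to the robot, and variables do not carry over. Pictures are saved under pics/ and viewed, and the job is handed in when it is done.

Besides the shell and the picture viewer there is one more tool, called after ">>>" by a JSON object that holds its "name" and its "arguments", one argument or row to a line. jog_arm: Moves the arm, as the interface text tells. Its arguments: {"type":"object","properties":{"commands":{"type":"array"},"grip":{"type":"number"},"grip_force":{"type":"number"}},"required":["commands"]}

```bash
mkdir -p pics
cat > h.py <<'E'
from bench import *
import numpy as np, cv2
E
python3 - <<'E'
from h import *
import json
s=read_state(); print(s)
cal={}
for n in ["scene","top","wrist"]:
    c=camera(n); cv2.imwrite(f"pics/{n}0.png",c["img"][:,:,::-1])
    np.savez(f"{n}0.npz",**c)
    print(n,c["fx"],c["fy"],c["cx"],c["cy"],np.round(c["cam_to_world"],4).tolist())
E
```

```text
{'time': 0.0, 'joint_positions': array([ 1.1493838 ,  0.33285565, -0.06467947,  1.46093663,  0.02159105,
        1.34990519, -0.08855067]), 'joint_vel': array([ 0.00190108,  0.00018839, -0.00110014, -0.00063786,  0.00029991,
        0.00072384, -0.00127844]), 'joint_torque': array([-2.03424711e-04, -6.23259473e+01,  2.45830603e-02, -3.89897203e+01,
       -6.11802726e-02,  3.96525313e-02,  1.23721584e-04]), 'ee_pos': array([ 0.24251957, -0.57556177,  0.19116629]), 'eef_rot': array([-0.58886922,  0.39149083, -0.39063607,  0.58938224]), 'ft_force': array([-0.70951209, -0.63403074, -0.27292454]), 'torque': array([ 0.01001747, -0.03023176, -0.02905108]), 'width': 0.08688638615988056}
scene 469.6054665871801 469.6054665871801 312.789663974513 188.73480993974277 [[0.7724, 0.5076, -0.3817, 1.0443], [0.6351, -0.6204, 0.4601, -0.4769], [-0.0032, -0.5978, -0.8016, 0.9922], [0.0, 0.0, 0.0, 1.0]]
top 510.48773697999815 510.48773697999815 319.7577500278304 199.3607914407554 [[0.0134, -0.9863, 0.1646, 0.4419], [-0.9998, -0.0109, 0.0164, 0.0241], [-0.0144, -0.1648, -0.9862, 1.3847], [0.0, 0.0, 0.0, 1.0]]
wrist 309.09801769414304 309.09801769414304 322.82007253827993 199.08878325535395 [[0.3895, -0.8881, -0.2442, 0.3098], [-0.921, -0.3757, -0.1028, -0.5486], [-0.0005, 0.2649, -0.9643, 0.3837], [0.0, 0.0, 0.0, 1.0]]
```

View pics/top0.png

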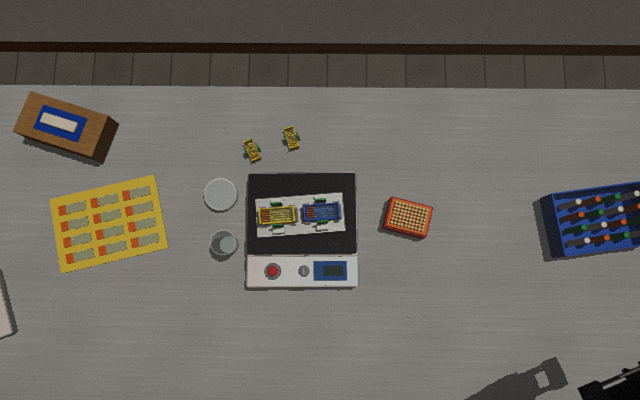

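View pics/scene0.png

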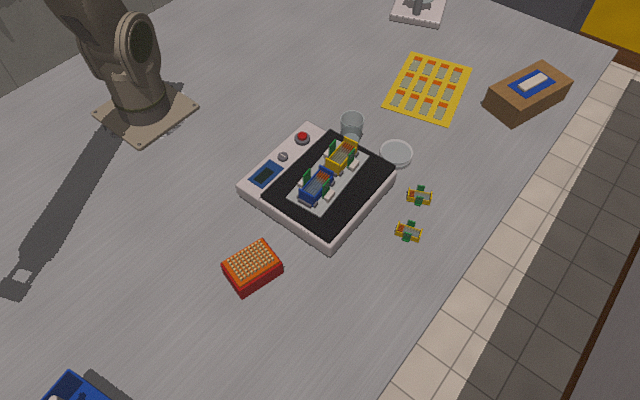

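Run:
```python
from h import *
t=cv2.imread("pics/top0.png"); s=cv2.imread("pics/scene0.png")
cv2.imwrite("pics/topc.png",cv2.resize(t[165:295,240:365],None,fx=6,fy=6,interpolation=cv2.INTER_CUBIC)[:600*2][:,:800][:, :])
cv2.imwrite("pics/topc1.png",cv2.resize(t[180:250,240:360],None,fx=6.6,fy=6.6,interpolation=cv2.INTER_CUBIC))
cv2.imwrite("pics/topc2.png",cv2.resize(t[245:295,240:365],None,fx=6,fy=6,interpolation=cv2.INTER_CUBIC))
cv2.imwrite("pics/scc.png",cv2.resize(s[115:215,270:400],None,fx=6,fy=6,interpolation=cv2.INTER_CUBIC))
```

```text
(no output)
```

View pics/topc1.png

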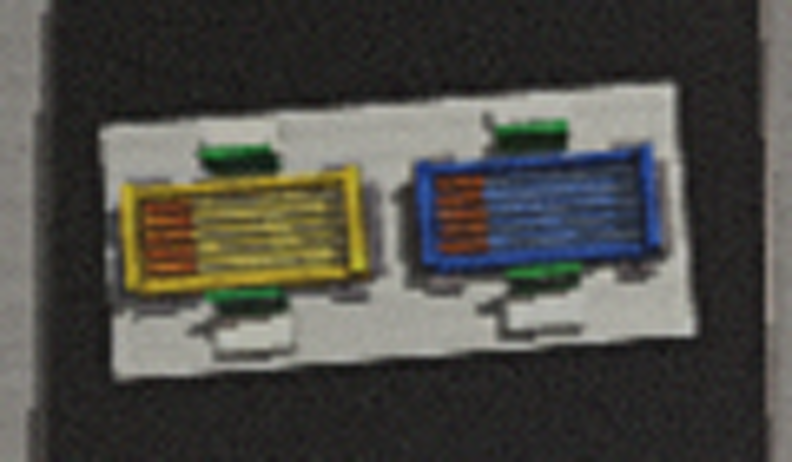

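View pics/topc2.png

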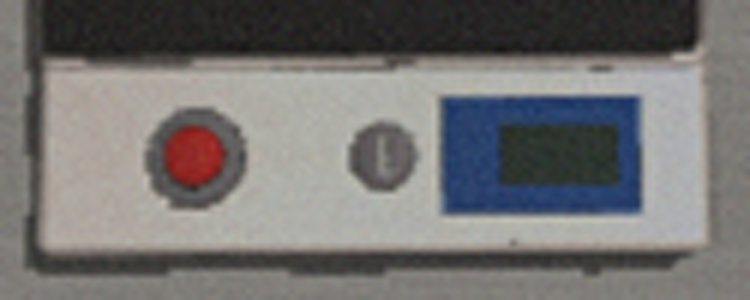

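View pics/scc.png

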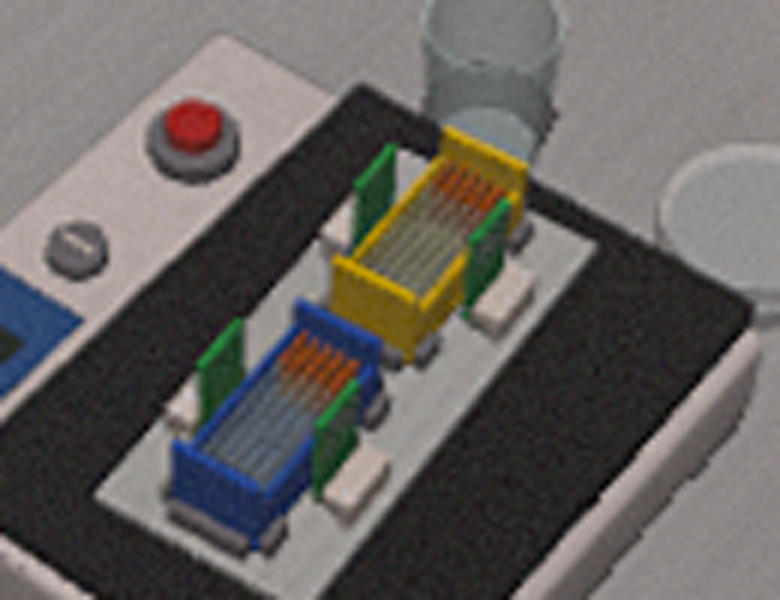

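```bash
cat >> h.py <<'E'
def ray(cal,uv,z):
    d=np.array([(uv[0]-cal["cx"])/cal["fx"],(uv[1]-cal["cy"])/cal["fy"],1.])
    T=cal["cam_to_world"]; d=T[:3,:3]@d; o=T[:3,3]
    return (o+d*(z-o[2])/d[2])
def proj(cal,P):
    T=np.linalg.inv(cal["cam_to_world"]); p=T[:3,:3]@np.asarray(P)+T[:3,3]
    return np.array([cal["fx"]*p[0]/p[2]+cal["cx"],cal["fy"]*p[1]/p[2]+cal["cy"]])
E
python3 - <<'E'
from h import *
T=np.load("top0.npz"); S=np.load("scene0.npz")
f=lambda p,s,o:((p[0]+.5)/s-.5+o[0],(p[1]+.5)/s-.5+o[1])
a=lambda p,z:ray(T,f(p,6.6,(240,180)),z)
print("btn",ray(T,f((193,155),6,(240,245)),.076),"scene",ray(S,f((193,124),6,(270,115)),.076))
print("collar",ray(T,f((196,157),6,(240,245)),.070))
D=np.array([a(p,.086) for p in [(100,127),(676,84),(697,334),(114,380)]]);print("dock\n",D.round(4),D.mean(0))
for i in range(4):
    v=D[(i+1)%4]-D[i];print(np.linalg.norm(v),np.degrees(np.arctan2(v[1],v[0])))
Y=np.array([a(p,.128) for p in [(122,186),(358,165),(370,275),(128,295)]]);print("yel\n",Y.round(4),Y.mean(0))
for i in range(4):
    v=Y[(i+1)%4]-Y[i];print(np.linalg.norm(v),np.degrees(np.arctan2(v[1],v[0])))
print("tabs",a((238,148),.140),a((245,292),.140))
sc=lambda p,z:ray(S,f(p,6,(270,115)),z)
print("scene tabs tops: -x",sc((359,189),.14),sc((393,150),.14),"+x",sc((472,243),.14),sc((506,205),.14))
E
```

```text
btn [0.47573045 0.16551699 0.076     ] scene [0.47265073 0.16744466 0.076     ]
collar [0.47505876 0.16486165 0.07      ]
dock
 [[ 0.6582  0.2138  0.086 ]
 [ 0.6778 -0.0115  0.086 ]
 [ 0.5796 -0.0203  0.086 ]
 [ 0.5591  0.205   0.086 ]] [0.61867538 0.09673692 0.086     ]
0.22619800834627468 -85.04131339880767
0.0985337986865203 -174.9177112534685
0.2261704283525019 95.21055251004293
0.09952808139973254 5.098189092431991
yel
 [[0.6287 0.1986 0.128 ]
 [0.6377 0.1095 0.128 ]
 [0.596  0.1041 0.128 ]
 [0.5873 0.1949 0.128 ]] [0.6124394  0.15176381 0.128     ]
0.0895215472207881 -84.21312902263354
0.042130380195989844 -172.60145077688426
0.09125762079715366 95.42314909844652
0.041538033053068156 5.029165665920039
tabs [0.64181579 0.15382817 0.14      ] [0.58758239 0.14971746 0.14      ]
scene tabs tops: -x [0.58776537 0.1375658  0.14      ] [0.58532422 0.16314651 0.14      ] +x [0.64043693 0.14343248 0.14      ] [0.63893023 0.16825053 0.14      ]
```

Run:
```python
from h import *
from scipy.spatial.transform import Rotation as R
s=read_state(); print(R.from_quat(s["eef_rot"]).as_matrix().round(3), s["time"])
```

```text
[[ 0.388 -0.     0.921]
 [-0.921  0.001  0.388]
 [-0.001 -1.    -0.   ]] 0.15
```

View pics/wrist0.png

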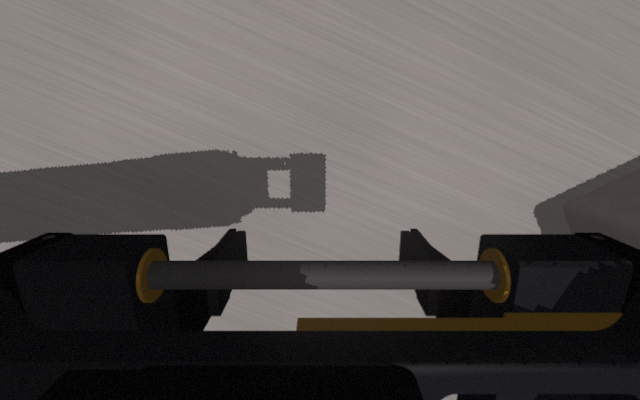

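>>> {"name": "jog_arm", "arguments": {
  "commands": [
    {"translation": [13,27,4]},
    {"translation": [13,27,4]},
    {"translation": [13,27,4]},
    {"translation": [13,27,4]},
    {"translation": [13,27,4]},
    {"translation": [13,27,4]},
    {"translation": [13,27,4]},
    {"translation": [13,27,4]},
    {"translation": [13,27,4]},
    {"translation": [13,27,4]},
    {"translation": [13,27,4]},
    {"translation": [13,27,4]},
    {"translation": [13,27,4]},
    {"translation": [13,27,4]},
    {"translation": [13,27,4]},
    {"translation": [13,27,4]}
  ],
  "grip": 1
}}

```text
invalid input at $.commands[0]: expected keys translation, twist
```

>>> {"name": "jog_arm", "arguments": {
  "commands": [
    {"translation": [13,27,4],"twist": 0},
    {"translation": [13,27,4],"twist": 0},
    {"translation": [13,27,4],"twist": 0},
    {"translation": [13,27,4],"twist": 0},
    {"translation": [13,27,4],"twist": 0},
    {"translation": [13,27,4],"twist": 0},
    {"translation": [13,27,4],"twist": 0},
    {"translation": [13,27,4],"twist": 0},
    {"translation": [13,27,4],"twist": 0},
    {"translation": [13,27,4],"twist": 0},
    {"translation": [13,27,4],"twist": 0},
    {"translation": [13,27,4],"twist": 0},
    {"translation": [13,27,4],"twist": 0},
    {"translation": [13,27,4],"twist": 0},
    {"translation": [13,27,4],"twist": 0},
    {"translation": [13,27,4],"twist": 0}
  ],
  "grip": 1
}}

```text
time: 1.75
ee_pos: [0.4509, -0.1428, 0.256]
eef_rot: [0.589, -0.391, 0.391, -0.589]
ft_force: [0.9, -0.7, 0.7]
width: 0.0004
```

>>> {"name": "jog_arm", "arguments": {
  "commands": [
    {"translation": [2,26,0],"twist": 0},
    {"translation": [2,26,0],"twist": 0},
    {"translation": [2,26,0],"twist": 0},
    {"translation": [2,26,0],"twist": 0},
    {"translation": [2,26,0],"twist": 0},
    {"translation": [2,26,0],"twist": 0},
    {"translation": [2,26,-10],"twist": 0},
    {"translation": [2,26,-10],"twist": 0},
    {"translation": [2,26,-10],"twist": 0},
    {"translation": [2,26,-10],"twist": 0},
    {"translation": [2,26,-10],"twist": 0},
    {"translation": [2,23,-10],"twist": 0},
    {"translation": [0,0,0],"twist": 0},
    {"translation": [0,0,0],"twist": 0}
  ]
}}

```text
time: 3.15
ee_pos: [0.4745, 0.165, 0.1957]
eef_rot: [0.59, -0.391, 0.391, -0.589]
ft_force: [0.6, -1.0, -0.1]
width: 0.0005
```

Run:
```python
from h import *
s=read_state(); print(s["ee_pos"],s["joint_positions"].round(2))
c=camera("wrist"); cv2.imwrite("pics/wrist1.png",c["img"][:,:,::-1]); np.savez("wrist1.npz",**c)
print(proj(c,[.475,.166,.076]),proj(c,s["ee_pos"]))
```

```text
[0.47446265 0.16497275 0.19572944] [ 0.33  0.13 -0.81  1.74  0.09  1.32 -1.67]
[320.88037077 185.78857992] [321.01131672 227.63027711]
```

View pics/wrist1.png

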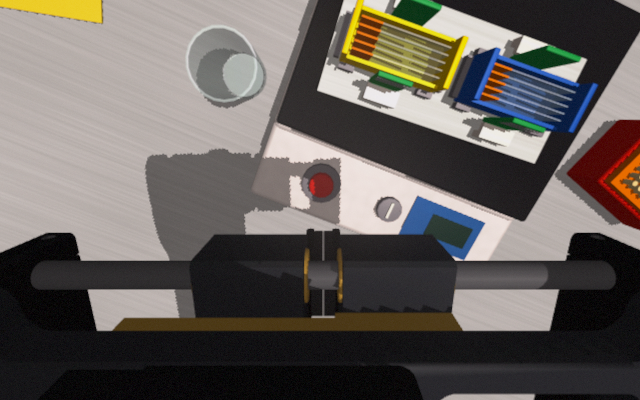

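>>> {"name": "jog_arm", "arguments": {
  "commands": [
    {"translation": [1,0,-20],"twist": 0},
    {"translation": [0,0,-20],"twist": 0},
    {"translation": [0,0,-20],"twist": 0},
    {"translation": [0,0,-20],"twist": 0},
    {"translation": [0,0,-15],"twist": 0},
    {"translation": [0,0,-10],"twist": 0},
    {"translation": [0,0,-5],"twist": 0},
    {"translation": [0,0,0],"twist": 0},
    {"translation": [0,0,0],"twist": 0}
  ]
}}

```text
time: 4.1
ee_pos: [0.4762, 0.1652, 0.0866]
eef_rot: [-0.589, 0.391, -0.391, 0.589]
ft_force: [-0.3, 0.4, 0.9]
width: 0.0002
```

>>> {"name": "jog_arm", "arguments": {
  "commands": [
    {"translation": [0,0,-3],"twist": 0},
    {"translation": [0,0,-3],"twist": 0},
    {"translation": [0,0,-3],"twist": 0},
    {"translation": [0,0,0],"twist": 0},
    {"translation": [0,0,0],"twist": 0}
  ]
}}

```text
time: 4.6
ee_pos: [0.4756, 0.165, 0.0769]
eef_rot: [0.589, -0.391, 0.391, -0.589]
ft_force: [-0.1, -0.7, 0.3]
width: 0.0006
```

>>> {"name": "jog_arm", "arguments": {
  "commands": [
    {"translation": [0,0,-2],"twist": 0},
    {"translation": [0,0,-2],"twist": 0},
    {"translation": [0,0,0],"twist": 0},
    {"translation": [0,0,0],"twist": 0}
  ]
}}

```text
time: 5.0
ee_pos: [0.4757, 0.165, 0.0729]
eef_rot: [0.589, -0.391, 0.391, -0.589]
ft_force: [0.2, -0.1, 0.5]
width: 0.001
```

>>> {"name": "jog_arm", "arguments": {
  "commands": [
    {"translation": [0,0,-1],"twist": 0},
    {"translation": [0,0,-1],"twist": 0},
    {"translation": [0,0,0],"twist": 0},
    {"translation": [0,0,0],"twist": 0}
  ]
}}

```text
time: 5.4
ee_pos: [0.4757, 0.165, 0.071]
eef_rot: [0.589, -0.391, 0.391, -0.589]
ft_force: [0.8, -0.3, 0.2]
width: 0.0005
```

Run:
```python
from h import *
for i in range(4):
    s=read_state(); print(s["time"],s["ee_pos"].round(4),s["ft_force"].round(2))
c=camera("scene"); cv2.imwrite("pics/sc2.png",cv2.resize(c["img"][95:195,250:380,::-1],None,fx=6,fy=6,interpolation=cv2.INTER_CUBIC))
```

```text
5.4 [0.4757 0.165  0.071 ] [ 0.77 -0.31  0.24]
5.4 [0.4757 0.165  0.071 ] [ 0.77 -0.31  0.24]
5.4 [0.4757 0.165  0.071 ] [ 0.77 -0.31  0.24]
5.4 [0.4757 0.165  0.071 ] [ 0.77 -0.31  0.24]
```

View pics/sc2.png

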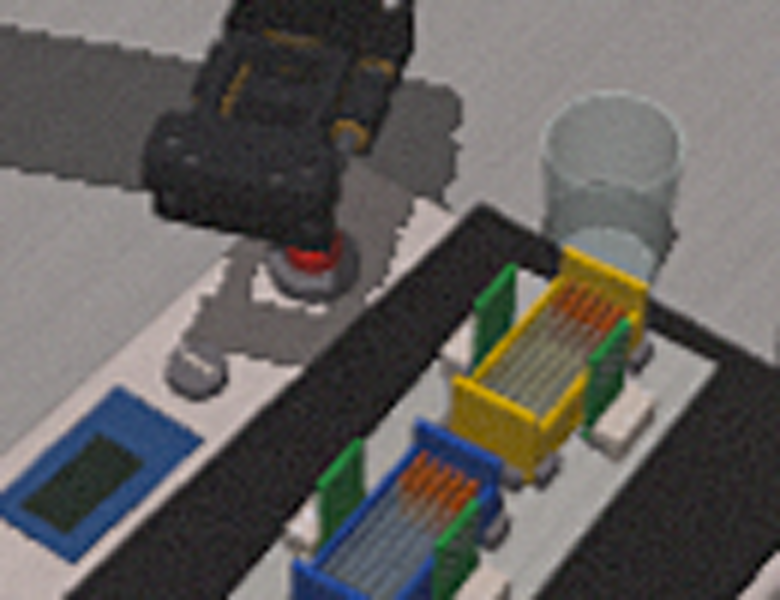

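>>> {"name": "jog_arm", "arguments": {
  "commands": [
    {"translation": [0,0,-1],"twist": 0},
    {"translation": [0,0,-1],"twist": 0},
    {"translation": [0,0,0],"twist": 0},
    {"translation": [0,0,0],"twist": 0}
  ]
}}

```text
time: 5.85
ee_pos: [0.4757, 0.165, 0.0689]
eef_rot: [0.589, -0.391, 0.391, -0.589]
ft_force: [0.1, 0.8, -0.2]
width: 0.0002
```

>>> {"name": "jog_arm", "arguments": {
  "commands": [
    {"translation": [0,0,-1],"twist": 0},
    {"translation": [0,0,0],"twist": 0},
    {"translation": [0,0,0],"twist": 0}
  ]
}}

```text
time: 6.15
ee_pos: [0.4757, 0.165, 0.068]
eef_rot: [0.589, -0.391, 0.391, -0.589]
ft_force: [-0.6, 1.4, -0.5]
width: 0.0004
```

Run:
```python
from h import *
c=camera("wrist"); cv2.imwrite("pics/wr3.png",c["img"][:,:,::-1])
c=camera("scene"); cv2.imwrite("pics/sc3.png",cv2.resize(c["img"][110:180,270:350,::-1],None,fx=8,fy=8,interpolation=cv2.INTER_CUBIC))
s=read_state();p=proj(c,s["ee_pos"]);print((p-[270,110])*8, (proj(c,[.4755,.165,.07])-[270,110])*8)
```

```text
[256.92070856 226.9591618 ] [256.18717822 222.54651328]
```

View pics/wr3.png

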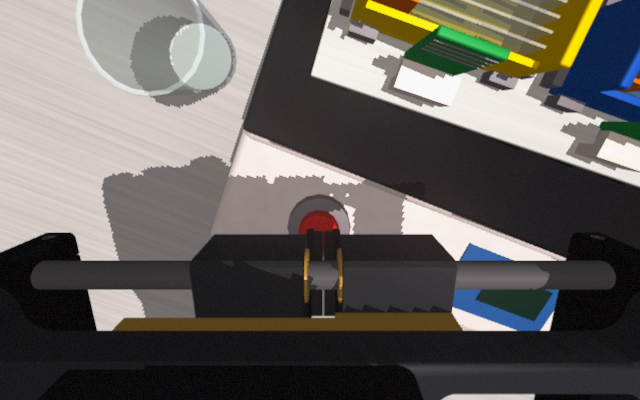

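View pics/sc3.png

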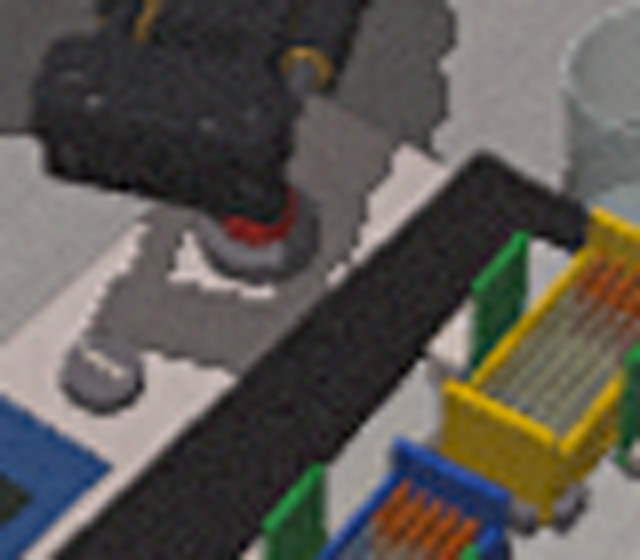

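>>> {"name": "jog_arm", "arguments": {
  "commands": [
    {"translation": [0,0,-1],"twist": 0},
    {"translation": [0,0,-1],"twist": 0},
    {"translation": [0,0,0],"twist": 0},
    {"translation": [0,0,0],"twist": 0}
  ]
}}

```text
time: 6.65
ee_pos: [0.4757, 0.165, 0.0659]
eef_rot: [0.589, -0.391, 0.391, -0.589]
ft_force: [-0.1, 0.2, 0.0]
width: 0.0006
```

>>> {"name": "jog_arm", "arguments": {
  "commands": [
    {"translation": [0,0,-1],"twist": 0},
    {"translation": [0,0,0],"twist": 0},
    {"translation": [0,0,0],"twist": 0}
  ]
}}

```text
time: 6.95
ee_pos: [0.4757, 0.165, 0.065]
eef_rot: [0.589, -0.391, 0.391, -0.589]
ft_force: [0.5, -0.1, 0.5]
width: 0.0004
```

>>> {"name": "jog_arm", "arguments": {
  "commands": [
    {"translation": [0,0,-1],"twist": 0},
    {"translation": [0,0,0],"twist": 0},
    {"translation": [0,0,0],"twist": 0}
  ]
}}

```text
time: 7.25
ee_pos: [0.4757, 0.165, 0.0639]
eef_rot: [0.589, -0.391, 0.391, -0.589]
ft_force: [0.3, 0.0, 0.2]
width: 0.0007
```

Run:
```python
from h import *
c=camera("wrist"); print(c["cam_to_world"].round(4).tolist()); cv2.imwrite("pics/wr4.png",cv2.resize(c["img"][190:340,240:400,::-1],None,fx=4,fy=4,interpolation=cv2.INTER_CUBIC))
s=read_state();print(proj(c,s["ee_pos"]),(proj(c,s["ee_pos"])-[240,190])*4)
c=camera("top"); cv2.imwrite("pics/top4.png",cv2.resize(c["img"][245:315,240:345,::-1],None,fx=7,fy=7,interpolation=cv2.INTER_CUBIC))
p=proj(c,s["ee_pos"]);print((p-[240,245])*7)
c=camera("scene"); cv2.imwrite("pics/sc4.png",cv2.resize(c["img"][110:180,270:350,::-1],None,fx=8,fy=8,interpolation=cv2.INTER_CUBIC))
print((proj(c,s["ee_pos"])-[270,110])*8)
```

```text
[[0.3895, -0.8882, -0.2437, 0.5429], [-0.921, -0.3754, -0.1039, 0.1923], [0.0008, 0.2649, -0.9643, 0.2564], [0.0, 0.0, 0.0, 1.0]]
[320.97035701 227.61610001] [323.88142806 150.46440005]
[227.07365896 178.88247501]
[257.13791471 235.14934747]
```

View pics/wr4.png

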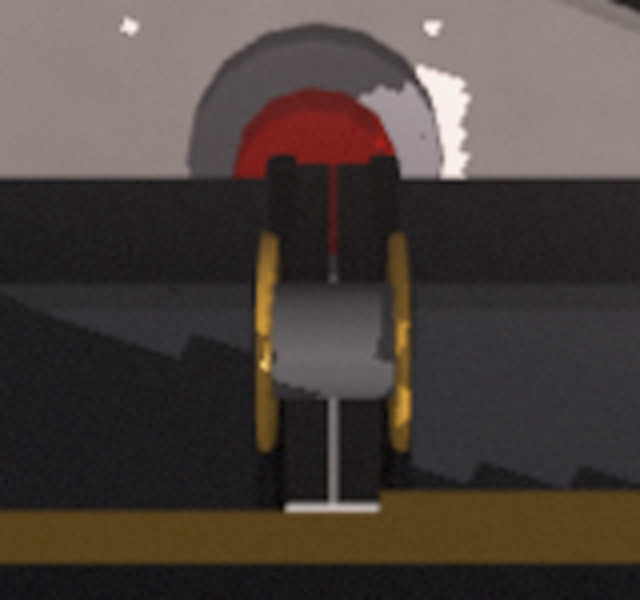

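View pics/top4.png

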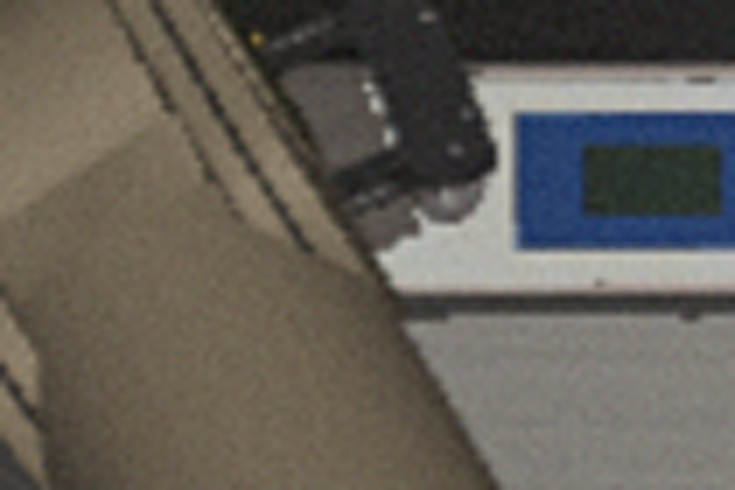

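View pics/sc4.png

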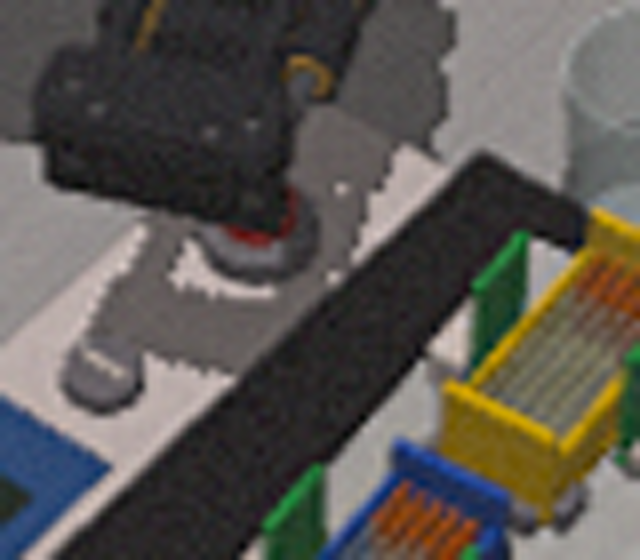

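Run:
```python
from h import *
c=camera("wrist");s=read_state();u=np.array([.9208,.39,0]) 
print(s["ee_pos"],s["time"])
for z in (.076,.073,.070,.064,.06):
    print(z,[(proj(c,np.array([.4757,.1655,z])+k*.013*u).round(1)).tolist() for k in (1,0,-1)], proj(c,np.array([.4757,.1655,z])+.021*u).round(1))
cv2.imwrite("pics/wr5.png",cv2.resize(c["img"][195:265,290:355,::-1],None,fx=8,fy=8,interpolation=cv2.INTER_NEAREST))
```

```text
[0.4757456  0.16501774 0.0639889 ] 7.45
0.076 [[320.1, 214.4], [320.2, 234.2], [320.2, 253.3]] [320.1 201.9]
0.073 [[320.2, 212.9], [320.2, 232.4], [320.3, 251.3]] [320.1 200.6]
0.07 [[320.2, 211.5], [320.2, 230.7], [320.3, 249.3]] [320.2 199.3]
0.064 [[320.3, 208.7], [320.3, 227.4], [320.4, 245.6]] [320.2 196.8]
0.06 [[320.3, 206.9], [320.4, 225.3], [320.4, 243.2]] [320.3 195.2]
```

View pics/wr5.png

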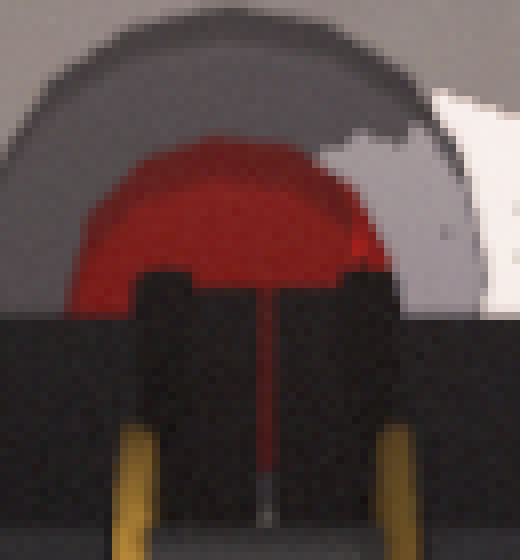

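>>> {"name": "jog_arm", "arguments": {
  "commands": [
    {"translation": [0,0,-1],"twist": 0},
    {"translation": [0,0,-1],"twist": 0},
    {"translation": [0,0,0],"twist": 0},
    {"translation": [0,0,0],"twist": 0}
  ]
}}

```text
time: 7.85
ee_pos: [0.4757, 0.165, 0.0619]
eef_rot: [0.589, -0.391, 0.391, -0.589]
ft_force: [0.7, 0.7, -0.6]
width: 0.0005
```

>>> {"name": "jog_arm", "arguments": {
  "commands": [
    {"translation": [0,0,-1],"twist": 0},
    {"translation": [0,0,-1],"twist": 0},
    {"translation": [0,0,0],"twist": 0},
    {"translation": [0,0,0],"twist": 0}
  ]
}}

```text
time: 8.25
ee_pos: [0.4757, 0.165, 0.0599]
eef_rot: [0.589, -0.391, 0.391, -0.589]
ft_force: [-0.5, -0.0, -0.6]
width: 0.0001
```

Run:
```python
from h import *
c=camera("wrist");s=read_state();print(s["ee_pos"],s["ft_force"])
cv2.imwrite("pics/wr6.png",cv2.resize(c["img"][195:265,290:355,::-1],None,fx=8,fy=8,interpolation=cv2.INTER_NEAREST))
```

```text
[0.47571117 0.16501153 0.05995898] [-0.51830747 -0.11611516  0.24113827]
```

View pics/wr6.png

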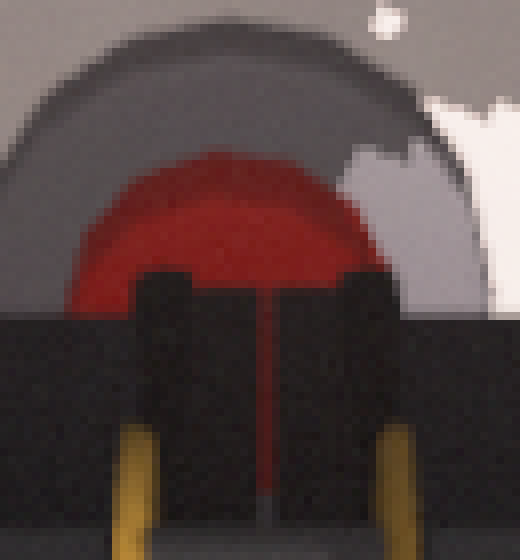

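>>> {"name": "jog_arm", "arguments": {
  "commands": [
    {"translation": [0,0,-1],"twist": 0},
    {"translation": [0,0,-1],"twist": 0},
    {"translation": [0,0,0],"twist": 0}
  ]
}}

```text
time: 8.6
ee_pos: [0.4756, 0.165, 0.0578]
eef_rot: [0.589, -0.391, 0.391, -0.589]
ft_force: [-0.7, -0.4, 0.3]
width: 0.001
```

>>> {"name": "jog_arm", "arguments": {
  "commands": [
    {"translation": [0,0,-1],"twist": 0},
    {"translation": [0,0,-1],"twist": 0},
    {"translation": [0,0,0],"twist": 0}
  ]
}}

```text
time: 8.9
ee_pos: [0.4756, 0.165, 0.0558]
eef_rot: [0.589, -0.391, 0.391, -0.589]
ft_force: [-1.0, 0.7, -0.0]
width: 0.0003
```

>>> {"name": "jog_arm", "arguments": {
  "commands": [
    {"translation": [0,0,-1],"twist": 0},
    {"translation": [0,0,-1],"twist": 0},
    {"translation": [0,0,0],"twist": 0}
  ]
}}

```text
time: 9.2
ee_pos: [0.4756, 0.165, 0.0538]
eef_rot: [0.589, -0.391, 0.391, -0.589]
ft_force: [0.9, -0.2, 0.4]
width: 0.0003
```

Run:
```python
from h import *
s=read_state()
c=camera("scene"); cv2.imwrite("pics/sc7.png",cv2.resize(c["img"][80:190,250:380,::-1],None,fx=5,fy=5,interpolation=cv2.INTER_CUBIC))
print((proj(c,s["ee_pos"])-[250,80])*5,(proj(c,s["ee_pos"]+[0,0,.019])-[250,80])*5)
c=camera("wrist")
cv2.imwrite("pics/wr7.png",cv2.resize(c["img"][150:350,220:420,::-1],None,fx=3,fy=3,interpolation=cv2.INTER_NEAREST))
```

```text
[260.91550209 309.79592315] [260.15318509 285.59926873]
```

View pics/sc7.png

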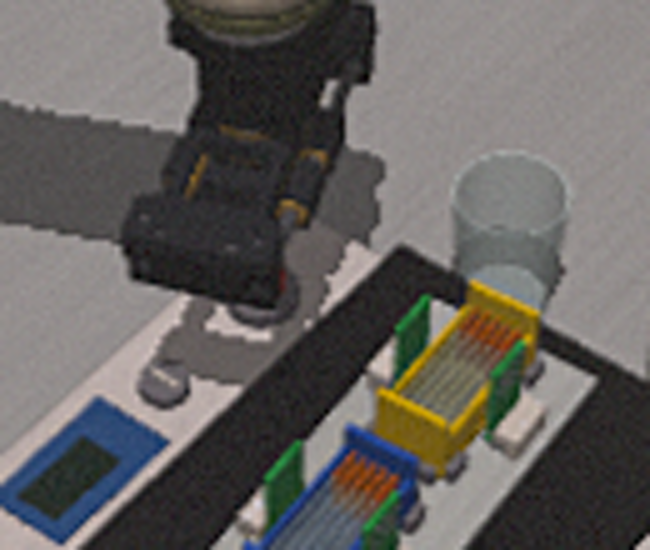

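View pics/wr7.png

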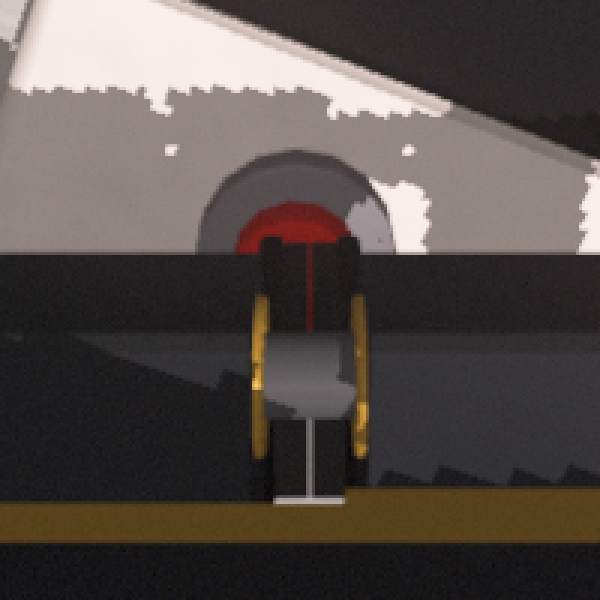

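Run:
```python
from h import *
s=read_state();c=camera("scene");w=camera("wrist")
j=np.array([.388,-.921,0]);u=np.array([.921,.388,0]);P=s["ee_pos"]
for h in (0,.02,.04,.055,.07,.09,.11):
    print(h,[((proj(c,P+a*.095*j+b*.0375*u+[0,0,h])-[250,80])*5).round().tolist() for a,b in ((1,1),(1,-1),(-1,1),(-1,-1))],
     "wr center, +-9.5:",[((proj(w,P+k*.0095*u+[0,0,h])-[220,150])*3).round().tolist() for k in (1,0,-1)])
print(np.linalg.inv(w["cam_to_world"])[:3,:3]@(P-w["cam_to_world"][:3,3]), s["joint_torque"].round(2))
```

```text
0 [[276.0, 457.0], [137.0, 425.0], [376.0, 203.0], [248.0, 176.0]] wr center, +-9.5: [[303.0, 192.0], [303.0, 233.0], [303.0, 273.0]]
0.02 [[275.0, 432.0], [135.0, 400.0], [376.0, 177.0], [247.0, 150.0]] wr center, +-9.5: [[302.0, 224.0], [303.0, 268.0], [303.0, 312.0]]
0.04 [[274.0, 407.0], [132.0, 374.0], [377.0, 150.0], [246.0, 123.0]] wr center, +-9.5: [[302.0, 263.0], [302.0, 312.0], [302.0, 360.0]]
0.055 [[274.0, 387.0], [130.0, 355.0], [378.0, 130.0], [245.0, 103.0]] wr center, +-9.5: [[301.0, 299.0], [301.0, 352.0], [301.0, 404.0]]
0.07 [[273.0, 367.0], [128.0, 335.0], [378.0, 109.0], [245.0, 82.0]] wr center, +-9.5: [[301.0, 342.0], [301.0, 400.0], [301.0, 457.0]]
0.09 [[273.0, 340.0], [126.0, 307.0], [379.0, 81.0], [243.0, 54.0]] wr center, +-9.5: [[299.0, 417.0], [300.0, 483.0], [300.0, 547.0]]
0.11 [[272.0, 312.0], [123.0, 279.0], [379.0, 52.0], [242.0, 25.0]] wr center, +-9.5: [[298.0, 522.0], [298.0, 599.0], [298.0, 671.0]]
[-0.0012084   0.01894446  0.20481637] [ -0.   -44.09  -7.03 -33.64   0.    -0.08  -0.  ]
```

>>> {"name": "jog_arm", "arguments": {
  "commands": [
    {"translation": [0,0,-1],"twist": 0},
    {"translation": [0,0,-1],"twist": 0},
    {"translation": [0,0,0],"twist": 0}
  ]
}}

```text
time: 9.7
ee_pos: [0.4756, 0.165, 0.0518]
eef_rot: [0.589, -0.391, 0.391, -0.589]
ft_force: [0.1, 0.5, 0.1]
width: 0.0001
```

>>> {"name": "jog_arm", "arguments": {
  "commands": [
    {"translation": [0,0,-1],"twist": 0},
    {"translation": [0,0,-1],"twist": 0},
    {"translation": [0,0,0],"twist": 0}
  ]
}}

```text
time: 10.0
ee_pos: [0.4757, 0.165, 0.0499]
eef_rot: [0.589, -0.391, 0.391, -0.589]
ft_force: [-0.8, 0.5, 0.8]
width: 0.0003
```

Run:
```python
from h import *
s=read_state();print(s["ee_pos"],s["ft_force"])
c=camera("wrist")
cv2.imwrite("pics/wr8.png",cv2.resize(c["img"][195:265,290:355,::-1],None,fx=8,fy=8,interpolation=cv2.INTER_NEAREST))
```

```text
[0.47574812 0.16501726 0.04991723] [-0.75752166  0.48358122  0.78689213]
```

View pics/wr8.png

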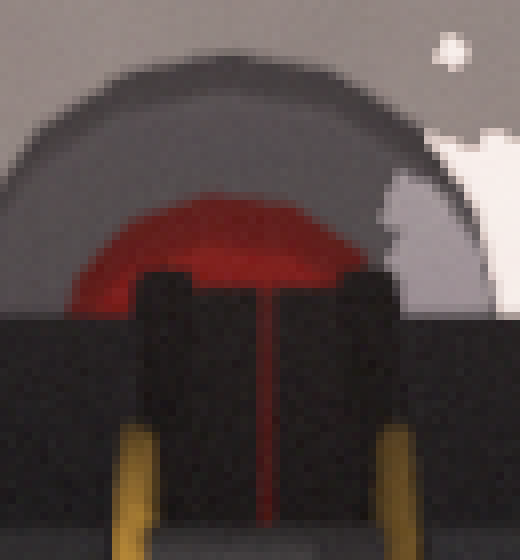

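>>> {"name": "jog_arm", "arguments": {
  "commands": [
    {"translation": [0,0,-1],"twist": 0},
    {"translation": [0,0,-1],"twist": 0},
    {"translation": [0,0,0],"twist": 0}
  ]
}}

```text
time: 10.35
ee_pos: [0.4758, 0.1651, 0.048]
eef_rot: [-0.589, 0.391, -0.391, 0.589]
ft_force: [-0.1, -0.4, 2.1]
width: 0.0004
```

>>> {"name": "jog_arm", "arguments": {
  "commands": [
    {"translation": [0,0,-1],"twist": 0},
    {"translation": [0,0,-1],"twist": 0},
    {"translation": [0,0,0],"twist": 0}
  ]
}}

```text
time: 10.65
ee_pos: [0.4758, 0.165, 0.0459]
eef_rot: [-0.589, 0.391, -0.391, 0.589]
ft_force: [-1.2, -0.7, 3.4]
width: 0.0005
```

>>> {"name": "jog_arm", "arguments": {
  "commands": [
    {"translation": [0,0,-1],"twist": 0},
    {"translation": [0,0,-1],"twist": 0},
    {"translation": [0,0,0],"twist": 0}
  ]
}}

```text
time: 10.95
ee_pos: [0.4758, 0.1651, 0.044]
eef_rot: [-0.589, 0.391, -0.391, 0.589]
ft_force: [-1.7, -0.3, 4.9]
width: 0.0006
```

Run:
```python
from h import *
s=read_state();print(s["ee_pos"],s["ft_force"])
c=camera("wrist")
cv2.imwrite("pics/wr9.png",cv2.resize(c["img"][195:265,290:355,::-1],None,fx=8,fy=8,interpolation=cv2.INTER_NEAREST))
```

```text
[0.47578589 0.16507653 0.04397108] [-1.74199885 -0.27233044  4.88832591]
```

View pics/wr9.png

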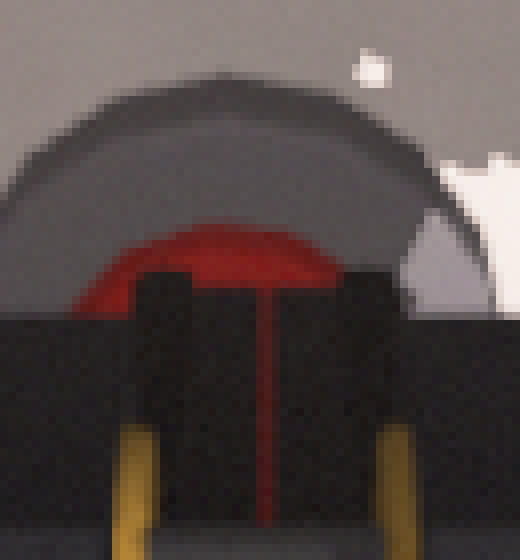

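>>> {"name": "jog_arm", "arguments": {
  "commands": [
    {"translation": [0,0,-1],"twist": 0},
    {"translation": [0,0,0],"twist": 0},
    {"translation": [0,0,0],"twist": 0}
  ]
}}

```text
time: 11.3
ee_pos: [0.4759, 0.1651, 0.0437]
eef_rot: [0.589, -0.391, 0.391, -0.589]
ft_force: [-5.2, -1.5, 14.4]
width: 0.0006
```

>>> {"name": "jog_arm", "arguments": {
  "commands": [
    {"translation": [0,0,-1],"twist": 0},
    {"translation": [0,0,0],"twist": 0},
    {"translation": [0,0,0],"twist": 0}
  ]
}}

```text
time: 11.6
ee_pos: [0.476, 0.1651, 0.0435]
eef_rot: [0.589, -0.391, 0.391, -0.589]
ft_force: [-9.5, -4.2, 23.9]
width: 0.0007
```

>>> {"name": "jog_arm", "arguments": {
  "commands": [
    {"translation": [0,0,5],"twist": 0},
    {"translation": [0,0,10],"twist": 0},
    {"translation": [0,0,15],"twist": 0},
    {"translation": [0,0,20],"twist": 0},
    {"translation": [0,0,20],"twist": 0},
    {"translation": [0,0,20],"twist": 0},
    {"translation": [0,0,20],"twist": 0},
    {"translation": [0,0,20],"twist": 0},
    {"translation": [0,0,20],"twist": 0},
    {"translation": [0,0,0],"twist": 0}
  ]
}}

```text
time: 12.6
ee_pos: [0.4769, 0.1658, 0.1951]
eef_rot: [-0.588, 0.39, -0.392, 0.59]
ft_force: [0.3, -0.4, 0.9]
width: 0.0003
```

>>> {"name": "jog_arm", "arguments": {
  "commands": [
    {"translation": [14,-1,0],"twist": 0.14},
    {"translation": [14,-2,0],"twist": 0.14},
    {"translation": [14,-1,0],"twist": 0.14},
    {"translation": [14,-1,0],"twist": 0.14},
    {"translation": [14,-2,0],"twist": 0.14},
    {"translation": [14,-1,0],"twist": 0.14},
    {"translation": [14,-2,0],"twist": 0.14},
    {"translation": [14,-1,0],"twist": 0.14},
    {"translation": [14,-1,0],"twist": 0.14},
    {"translation": [12,-1,0],"twist": 0},
    {"translation": [0,0,0],"twist": 0},
    {"translation": [0,0,0],"twist": 0},
    {"translation": [0,0,0],"twist": 0}
  ],
  "grip": 0
}}

```text
time: 13.9
ee_pos: [0.613, 0.1523, 0.1921]
eef_rot: [0.706, 0.031, -0.031, -0.706]
ft_force: [-0.0, -0.5, 1.0]
width: 0.0862
```

Run:
```python
from h import *
from scipy.spatial.transform import Rotation as R
s=read_state();x=R.from_quat(s["eef_rot"]).as_matrix()[:,0];print(s["ee_pos"],x,np.degrees(np.arctan2(x[1],x[0])),s["width"])
c=camera("wrist");cv2.imwrite("pics/wr10.png",c["img"][:,:,::-1])
np.savez("wrist10.npz",**c)
print(proj(c,[.6137,.1525,.128]),proj(c,s["ee_pos"]))
c=camera("scene"); cv2.imwrite("pics/sc10.png",cv2.resize(c["img"][60:200,260:420,::-1],None,fx=4,fy=4,interpolation=cv2.INTER_CUBIC))
```

```text
[0.61304879 0.15231841 0.19205609] [ 9.96109889e-01  8.81196908e-02 -9.28691001e-05] 5.055443502301213 0.08615212574582976
[323.0317111 199.8888964] [322.23045662 226.1114365 ]
```

View pics/wr10.png

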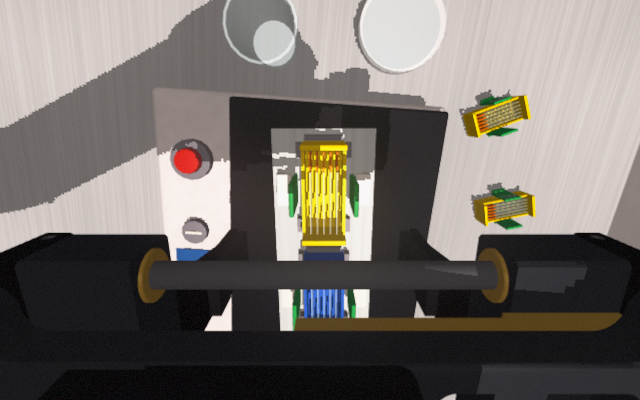

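View pics/sc10.png

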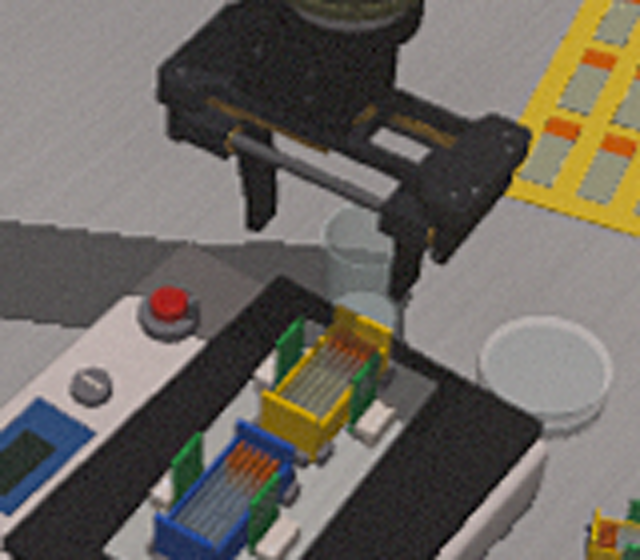

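Run:
```python
from h import *
c=camera("scene");P=read_state()["ee_pos"];j=np.array([.996,.088,0])
for h in (0,.015,.026,.035,.045):
    print(h,[((proj(c,P+k*j+[0,0,h])-[260,60])*4).round().tolist() for k in (-.051,0,.051)])
```

```text
0 [[257.0, 255.0], [330.0, 291.0], [405.0, 327.0]]
0.015 [[257.0, 237.0], [331.0, 272.0], [407.0, 309.0]]
0.026 [[258.0, 223.0], [332.0, 259.0], [409.0, 296.0]]
0.035 [[258.0, 212.0], [333.0, 248.0], [410.0, 285.0]]
0.045 [[258.0, 200.0], [334.0, 235.0], [412.0, 272.0]]
```

>>> {"name": "jog_arm", "arguments": {
  "commands": [
    {"translation": [0.5,0,-20],"twist": 0},
    {"translation": [0,0,-20],"twist": 0},
    {"translation": [0,0,-15],"twist": 0},
    {"translation": [0,0,-10],"twist": 0},
    {"translation": [0,0,-5],"twist": 0},
    {"translation": [0,0,0],"twist": 0},
    {"translation": [0,0,0],"twist": 0}
  ]
}}

```text
time: 14.75
ee_pos: [0.6145, 0.1523, 0.1227]
eef_rot: [-0.706, -0.031, 0.031, 0.707]
ft_force: [-0.8, -0.5, 0.2]
width: 0.087
```

Run:
```python
from h import *
s=read_state();print(s["ee_pos"],s["ft_force"])
c=camera("wrist");cv2.imwrite("pics/wr11.png",c["img"][:,:,::-1])
c=camera("scene"); cv2.imwrite("pics/sc11.png",cv2.resize(c["img"][90:190,290:400,::-1],None,fx=6,fy=6,interpolation=cv2.INTER_CUBIC))
```

```text
[0.6145415  0.15229072 0.12269333] [-0.76004901 -0.4948697   0.17530533]
```

View pics/wr11.png

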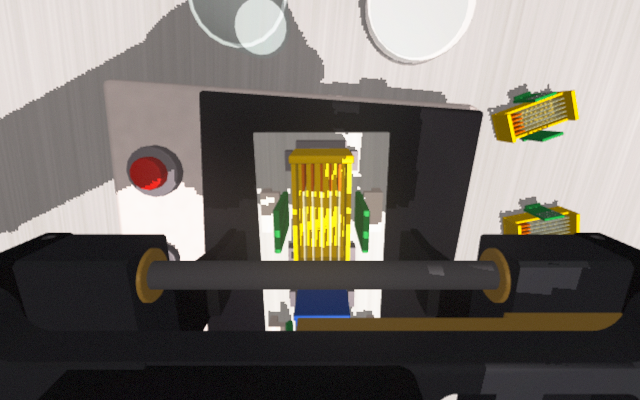

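View pics/sc11.png

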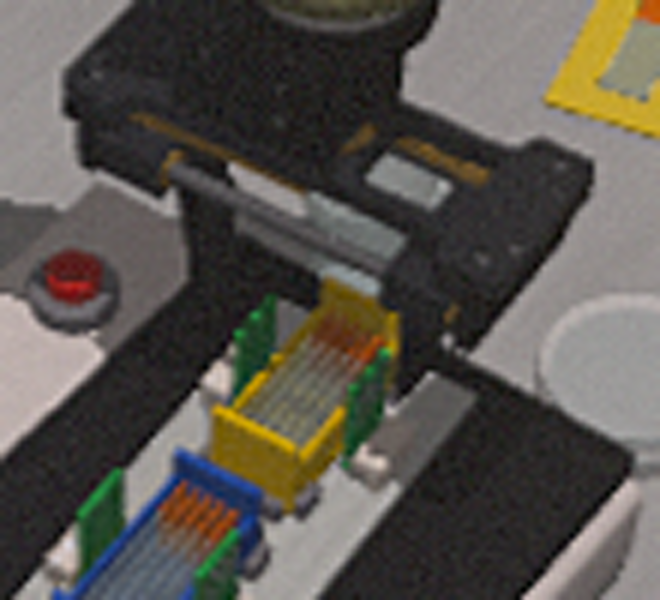

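>>> {"name": "jog_arm", "arguments": {
  "commands": [
    {"translation": [-0.8,0,-10],"twist": 0},
    {"translation": [0,0,-10],"twist": 0},
    {"translation": [0,0,-10],"twist": 0},
    {"translation": [0,0,-6],"twist": 0},
    {"translation": [0,0,-3],"twist": 0},
    {"translation": [0,0,0],"twist": 0},
    {"translation": [0,0,0],"twist": 0}
  ]
}}

```text
time: 15.55
ee_pos: [0.6136, 0.1522, 0.0832]
eef_rot: [-0.706, -0.031, 0.031, 0.706]
ft_force: [0.5, -0.3, -0.0]
width: 0.0873
```

Run:
```python
from h import *
s=read_state();print(s["ee_pos"],s["ft_force"])
c=camera("wrist");cv2.imwrite("pics/wr12.png",c["img"][:,:,::-1])
c=camera("scene"); cv2.imwrite("pics/sc12.png",cv2.resize(c["img"][90:190,290:400,::-1],None,fx=6,fy=6,interpolation=cv2.INTER_CUBIC))
```

```text
[0.61358375 0.15219306 0.08323986] [ 0.51257657 -0.25428337 -0.04348117]
```

View pics/wr12.png

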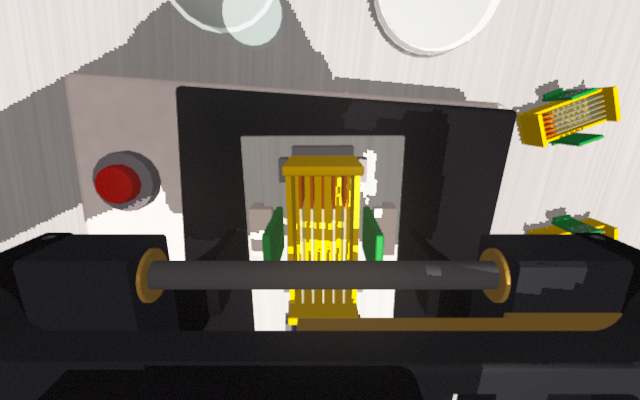

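View pics/sc12.png

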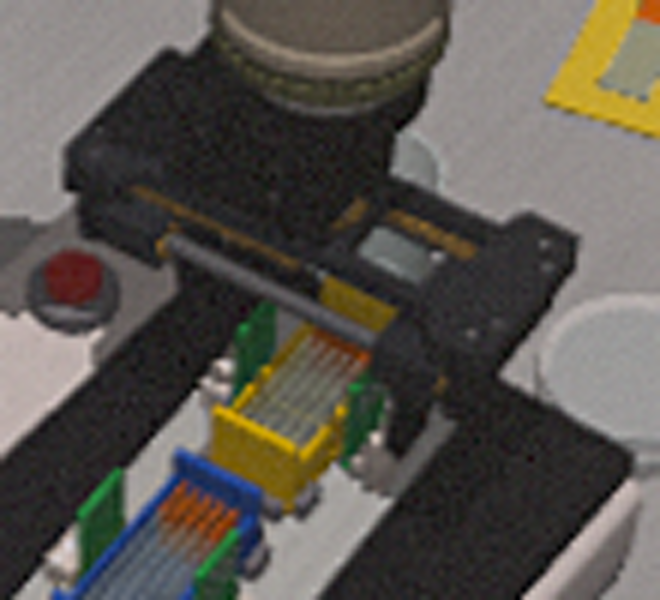

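>>> {"name": "jog_arm", "arguments": {
  "commands": [
    {"translation": [0,0,0],"twist": 0},
    {"translation": [0,0,0],"twist": 0},
    {"translation": [0,0,0],"twist": 0},
    {"translation": [0,0,0],"twist": 0},
    {"translation": [0,0,0],"twist": 0},
    {"translation": [0,0,0],"twist": 0},
    {"translation": [0,0,0],"twist": 0},
    {"translation": [0,0,0],"twist": 0}
  ],
  "grip": 1,
  "grip_force": 25
}}

```text
time: 16.45
ee_pos: [0.6136, 0.152, 0.0834]
eef_rot: [0.706, 0.031, -0.031, -0.706]
ft_force: [-1.1, -0.6, 4.1]
width: 0.0462
```

Run:
```python
from h import *
s=read_state();print(s["ee_pos"],s["ft_force"],s["torque"],s["width"])
c=camera("wrist");cv2.imwrite("pics/wr13.png",c["img"][:,:,::-1])
c=camera("scene"); cv2.imwrite("pics/sc13.png",cv2.resize(c["img"][90:190,290:400,::-1],None,fx=6,fy=6,interpolation=cv2.INTER_CUBIC))
```

```text
[0.61360967 0.15202538 0.08338225] [-1.14505942 -0.57548456  4.13481765] [-0.25149462  0.16845971  0.01815002] 0.04624425849809202
```

View pics/wr13.png

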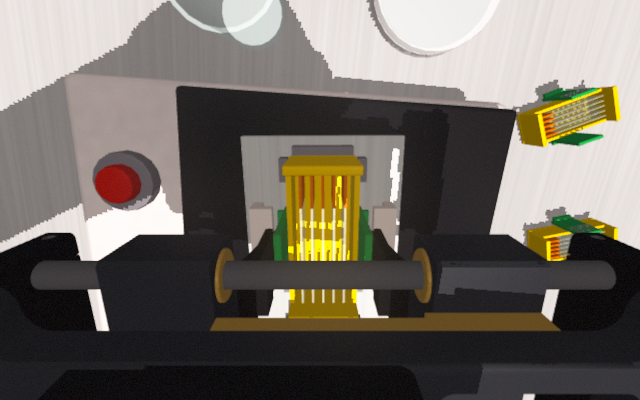

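View pics/sc13.png

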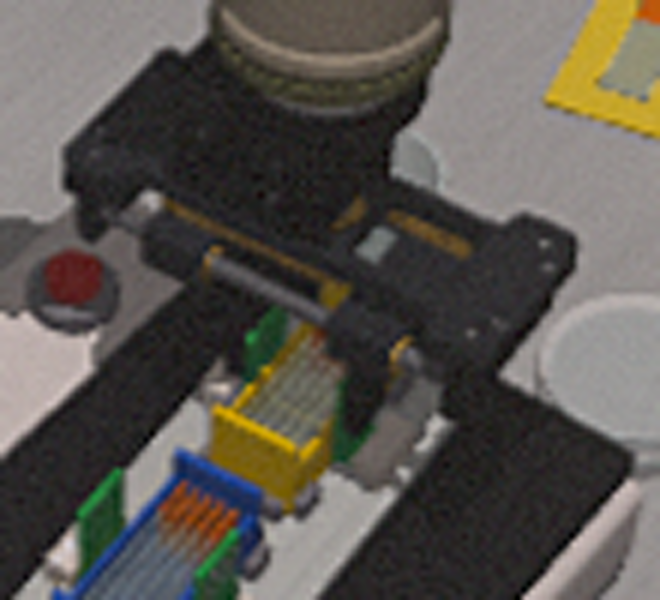

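>>> {"name": "jog_arm", "arguments": {
  "commands": [
    {"translation": [0,0,1],"twist": 0},
    {"translation": [0,0,2],"twist": 0},
    {"translation": [0,0,2],"twist": 0},
    {"translation": [0,0,2],"twist": 0},
    {"translation": [0,0,2],"twist": 0},
    {"translation": [0,0,0],"twist": 0}
  ]
}}

```text
time: 17.15
ee_pos: [0.6136, 0.1521, 0.0923]
eef_rot: [-0.706, -0.031, 0.031, 0.706]
ft_force: [0.3, -0.1, -1.8]
width: 0.0462
```

Run:
```python
from h import *
s=read_state();print(s["ee_pos"],s["ft_force"],s["torque"],s["width"])
c=camera("wrist");cv2.imwrite("pics/wr14.png",c["img"][:,:,::-1])
```

```text
[0.61358575 0.15209997 0.09229813] [ 0.25534307 -0.14340744 -1.79073374] [-0.01047636 -0.13542927  0.0326786 ] 0.04620077369441469
```

View pics/wr14.png

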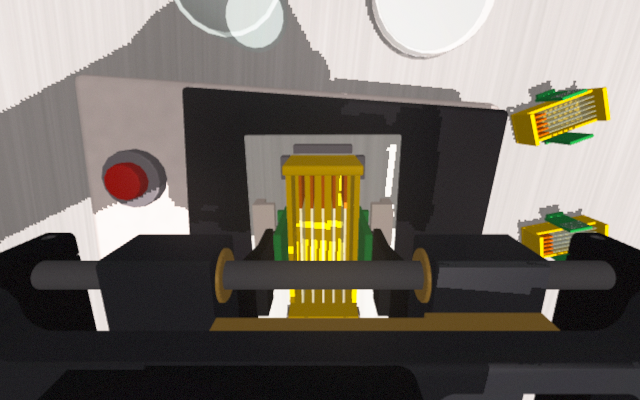

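>>> {"name": "jog_arm", "arguments": {
  "commands": [
    {"translation": [0,0,4],"twist": 0},
    {"translation": [0,0,6],"twist": 0},
    {"translation": [0,0,8],"twist": 0},
    {"translation": [0,0,8],"twist": 0},
    {"translation": [0,0,8],"twist": 0},
    {"translation": [0,0,8],"twist": 0},
    {"translation": [0,0,8],"twist": 0},
    {"translation": [0,0,8],"twist": 0},
    {"translation": [0,0,8],"twist": 0},
    {"translation": [0,0,8],"twist": 0},
    {"translation": [0,0,7],"twist": 0},
    {"translation": [0,0,5],"twist": 0},
    {"translation": [0,0,3],"twist": 0},
    {"translation": [0,0,1],"twist": 0},
    {"translation": [0,0,0],"twist": 0},
    {"translation": [0,0,0],"twist": 0},
    {"translation": [0,0,0],"twist": 0},
    {"translation": [0,0,0],"twist": 0},
    {"translation": [0,0,0],"twist": 0}
  ]
}}

```text
time: 19.1
ee_pos: [0.6133, 0.152, 0.1819]
eef_rot: [-0.706, -0.031, 0.031, 0.706]
ft_force: [-0.9, -0.5, -1.1]
width: 0.046
```

Run:
```python
from h import *
s=read_state();print(s["ee_pos"],s["ft_force"],s["torque"],s["width"],s["joint_vel"].round(3))
c=camera("wrist");cv2.imwrite("pics/wr15.png",c["img"][:,:,::-1])
c=camera("scene"); cv2.imwrite("pics/sc15.png",cv2.resize(c["img"][60:210,240:420,::-1],None,fx=4,fy=4,interpolation=cv2.INTER_CUBIC))
```

```text
[0.61334922 0.1520305  0.18185856] [-0.85902429 -0.45046829 -1.13879492] [ 1.02426127e-02 -6.07379558e-02 -6.07979401e-05] 0.04596637976009093 [-0.002 -0.     0.     0.001  0.     0.001 -0.001]
```

View pics/wr15.png

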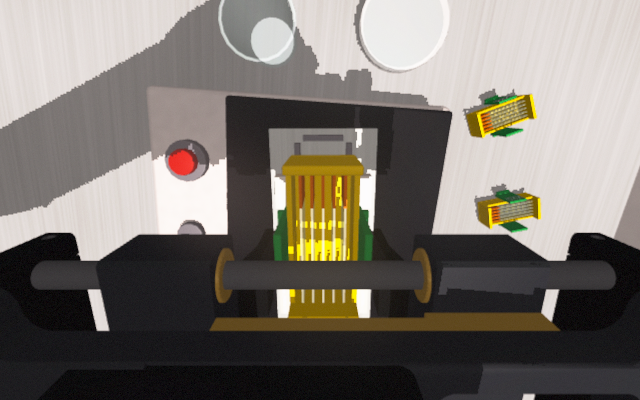

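View pics/sc15.png

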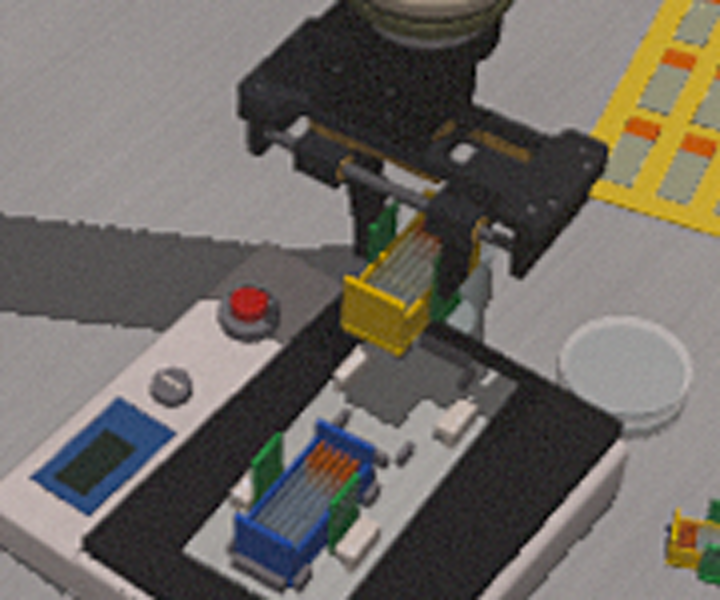

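The cassette hangs level, about 98 mm above its seat. The wrist view of it hasn't changed since the pinch, so it isn't slipping. The button is back up, and the blue cassette is still in its bay.

Run:
```python
from h import *
s=read_state();print(s["time"],s["width"],s["ee_pos"]);close_job()
```

```text
19.2 0.04624554733862553 [0.61340699 0.152002   0.18192353]
the job is handed in; nothing more can be done
```

I pressed the red stop button fully down and let it spring back. Then I pinched both catches of the docked yellow cassette at 25 N and lifted it straight up about 98 mm. The job was handed in at 19.2 s, with the arm holding it there. `close_job()` gives no verdict, so this rests on my own readings.

- **Stop button:** the force rose from about 2 N to 5 N over the travel, then jumped to 24 N against the hard stop. Later pictures show the cap back up.
- **Catches:** the finger opening is steady at 46 mm. That is below the 48 mm stated for both catches fully in, so I take both to be in, though I didn't measure each one separately.
- **Lift:** the wrist force matched a hanging weight, about 1.8 N at the start of the lift and 1.1 N at the end, with noise of around 1 N. The cassette came free without snagging. In the last pictures it hangs level and still.
- **Other items:** the blue cassette is still in its bay. Nothing else in the last views looked moved; the tip box wasn't in them.

**One disagreement:** the fingertips turned out to be about 26 mm above the reported TCP. The button contact showed this and the scene camera agreed. I set the pinch height from that contact instead of the reported TCP.

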